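# Key and fit the brush carousel on its drive shaft

### The arm

A 7-joint arm with a two-finger parallel gripper is mounted at the origin on the work surface. World frame = base frame: x ahead of the robot, y to its left, z up, the work surface at z = 0. Lengths are in m, angles in rad, forces in N, time in s.
With the tool pointing down it reaches from about 0.4 to 0.85 m from the base axis. Payload 10.4 kg.
Tool frame: the origin (TCP) lies on the centre line of the jaws, within the pads' length; the fingertips stand 14 mm ahead of it and the grasp point (between the pads) lies 5 mm behind it (tip_reach is the z of the fingertips in the tool frame, in m); z points along the fingers, x is the direction in which the jaws open and shut, and the axes are right-handed (so a half turn about z gives the same grasp; the last joint's range is limited). The gripper opens to 87 mm and grips with 3 to 60 N. Pads are 19 mm wide; open, the fingers measure 117 mm over their backs; the gripper's body (75 mm by 190 mm) begins 51 mm behind the grasp point.
Start: joints at [1.286, 0.332, -0.065, 1.46, 0.022, 1.35, -0.088], TCP at [0.162, -0.604, 0.237] pointing down, gripper open.
Joint ranges: [-2.6, 2.6], [-0.5, 2.12], [-1.47, 1.34], [0.16, 2.42], [-1.27, 4.41], [0.06, 2.06], [-2.6, 2.6]. Speed limits (rad/s): [2.22, 2.22, 2.79, 2.79, 3.14, 3.14, 3.14].

### API

Orientations are given as a unit quaternion [x, y, z, w].
In Python, from bench import * gives the robot as it stands.
- The arm moves only by the tool carry_out, never from a script. Its argument "rows" is a list of rows, each a list of 5 numbers: the closure, from -1 (fully open) to 1 (shut), so that 0 is half open, then the shift along the tool's x, y, z in units of 30 mm (1.0 is 30 mm), then the turn about the tool's z in units of 5 degrees (1.0 is 5 degrees). In form: [[jaw, x, y, z, turn], ...]. A call has 1 to 20 rows; each row shifts and turns the pose as measured when the row begins, along the tool's axes as they then stand; what a row does not reach is not made up. A row lasts 1/12 s, in which the tool goes at most 41.7 mm and 7.16 degrees, less where a joint would pass 70% of its speed; a pose out of reach is approached as far as the arm can. A call is refused whole if a number of a shift passes 1 or a number of a turn 1, either way. A call with a gripper value outside its range is refused whole. The fingers move at their own pace and stop on an object; "force" is the grip in N (left out, the last holds). Time passes only in rows, so rows that do not move let the fingers close. It gives the time, the measured TCP pose, the force and the opening at its end, in the units of the state.
- read_state(): the state, without advancing time (a new reading comes with each control period).
- camera(name): name is "scene" or "top"; returns the picture (480x640x3 uint8, blue, green, red); there is no depth.
- camera_info(name): a dict with "fx", "fy", "cx", "cy" (pixels), "dist_coeffs" ([k1, k2, p1, p2, k3] as OpenCV has them; the pictures are not rectified), "extrinsics" (4x4, takes a point from camera to world coordinates). Camera axes: x right, y down, z forward; pixel columns grow to the right and rows downward; lengths in m; the calibration is good to about 2 mm. A picture is of the moment at which its call begins. camera_info takes no time and is no camera call.
- close_job(): hands the job in, once; it reports no verdict.
Trained networks look in the newest picture that a camera, given by its name, has taken for a name from the list of things; names that differ only in an ending like _2 or _b are one class to them, and where a whole thing is asked for, a point or a joint stands for the part that bears it (a point fixed in the world has none). Each returns a list of dicts, best first, with "conf" (0 to 1); they miss things now and then, are a little off and sometimes report something else, mostly with a low value. They report only what shows in the picture. A call takes as long as a camera call. They do not tell look-alikes from the thing itself.
- recognise(query, camera): "box" ([centre column, centre row, width, height] in pixels, round what is visible of it).
- silhouettes(query, camera): "mask" (480x640 bool, what is visible of it) and "box" ([centre column, centre row, width, height] in pixels, round what is visible of it).
- pinpoint(query, camera): "xy" ([column, row] in pixels: a listed point, or the origin of a listed thing).
The state is a dict: "time": time; "joint_positions": joint angles; "joint_vel": joint speeds; "joint_torque": joint torques, N m; "ee_pos": TCP position; "eef_rot": TCP orientation; "ft_force": force on the tool from outside, world axes, zero at the start; "torque": the same for the moment, N m; "width": finger opening in m.
Only numpy, scipy, OpenCV 4.12 (cv2) and the standard library are available. Lean on these libraries where they do the work, as an engineer would, in place of code of your own. Each camera call takes 0.05 s, during which the arm holds its last target. There are 200 camera calls.

### The job

Put the brush carousel back on its drive unit: first drop the narrow brass key fully down into the slot of the upright shaft, then lift the carousel by its bow handle, turn its keyway over the key and lower it over the shaft until it sits flat on the seat before letting go. Leave the wide red key alone.

Things in the scene. Friction and masses are not known exactly. Their poses are not given: they have to be found in the camera images.
- spindle: Fixed grey drive unit 170x170x30 mm with round seat flange (top at z 34) and upright steel shaft, 50 across, top at z 70. Shaft slot along x, open at top and +x side (yellow mark), closed at x -18; floor z 50, 19 wide, flaring to 33 at the mouth. Key's middle goes at x 18 (13 to 23 will do), so it sticks out past the shaft at +x. Origin: shaft axis, bench level; z up. Sizes in mm.
- key: Loose brass key, upright on the bench: bar 60 long (x), 16 wide (y), 18 mm high; on its middle a finger tab 24 (x) by 16 mm (y) reaching 52 mm above the underside. Pinch the tab across y near its top, so the fingers stay above the shaft (bar mostly sinks in the slot). Same either way round. About 60 g. Origin: centre of underside; z up.
- carousel: Loose disc flat on the bench, 180 across, 20 mm thick, bore 66, one keyway 34 wide from the bore towards +x to 66 from the axis (yellow edges). Black bow handle over the bore: level bar along y, 14x14 mm, 85 to 99 above the underside, 90 free between legs. Fits with its +x along the drive unit's +x (within 10 degrees); seated underside at z 34. 350 g. Origin: axis, underside; z up.
- wrong_key: Loose red plastic key of another machine, to be left alone: same shape as the brass key, but the bar is 40 mm wide (y), too wide for the slot. Origin: centre of underside; z up.
Things that resemble listed ones, but are neither listed nor needed, are in the scene too. Of the things like the key, leave any that is green or pink; of the rest the smaller one is meant.

How it is judged:
On the way, in this order (a step that is already met when the one before it is completed fails the run):
1. the brass key lies fully down in the shaft's slot and is let go, while the carousel is still away from the shaft (z of key in the frame of spindle between 0.045 and 0.055 m and x of key in the frame of spindle between 0.003 and 0.03 m and y of key in the frame of spindle between -0.006 and 0.006 m and contact force between the fingers and key below 0.3 N and horizontal distance between carousel and spindle above 0.1 m), for 0.2 s.
2. the carousel, held in the gripper, has been lowered over the top of the shaft (z of carousel in the frame of spindle below 0.066 m and horizontal distance between carousel and spindle below 0.015 m and contact force between the fingers and carousel above 0.5 N), for 0.05 s.
At the end, for the whole second after the job is handed in: Brass key in the slot: underside within 5 mm of its floor, middle 3 to 30 mm from the axis to the open side, within 6 mm of the centre line. Carousel within 5 mm of the flange, 15 mm of the axis, keyway within 0.4 rad of the slot, tilt under 0.08 rad. Both at rest, red key within 30 mm of its place (z of key in the frame of spindle between 0.045 and 0.055 m and x of key in the frame of spindle between 0.003 and 0.03 m and y of key in the frame of spindle between -0.006 and 0.006 m and z of carousel in the frame of spindle between 0.03 and 0.039 m and horizontal distance between carousel and spindle below 0.015 m and angle between the x axis of carousel and the x axis of spindle, either way round below 0.4 rad and angle between carousel's own z axis and vertical below 0.08 rad and linear speed of each of carousel, key below 0.02 m/s); the robot touches nothing.
It fails at once if the wide red key is moved by more than 30 mm (distance of wrong_key from where it was at the start of the episode above 0.03 m).
It also fails if it takes over 61 s, if anything falls off the work surface, if the arm or the gripper's body presses on something with over 40 N, if the wrist force passes 120 N, or if a joint passes its speed limit or range.

## Working session

There is one attempt and no reset: what is moved stays moved. The work goes in short steps, Python scripts to look and compute and a tool call to move; the robot and the scene stay as the last step left them, time stands still between calls to the robot, and variables do not carry over. Pictures are saved under pics/ and viewed, about 8 in all and at most 12, crops included, and the job is handed in when it is done.

Besides the shell and the picture viewer there is one more tool, called after "Call:" as name(argument=value, ...) on one line, values as JSON. carry_out: Moves the arm, as the interface text tells. Its arguments: {"type":"object","properties":{"rows":{"type":"array","items":{"type":"array","items":{"type":"number"}}},"force":{"type":"number"}},"required":["rows"]}

```bash
mkdir -p pics; cat > h.py <<'E'
from bench import *
import numpy as np, cv2
from scipy.spatial.transform import Rotation as R
def ray(cam,uv):
    i=camera_info(cam);K=np.array([[i['fx'],0,i['cx']],[0,i['fy'],i['cy']],[0,0,1.]])
    p=cv2.undistortPoints(np.array([[uv]],float),K,np.array(i['dist_coeffs'],float))[0,0]
    T=np.array(i['extrinsics']);return T[:3,3],T[:3,:3]@np.array([p[0],p[1],1])
def atz(cam,uv,z):
    o,d=ray(cam,uv);return o+d*(z-o[2])/d[2]
def proj(cam,P):
    i=camera_info(cam);K=np.array([[i['fx'],0,i['cx']],[0,i['fy'],i['cy']],[0,0,1.]])
    T=np.linalg.inv(np.array(i['extrinsics']));r,_=cv2.Rodrigues(T[:3,:3])
    return cv2.projectPoints(np.atleast_2d(np.array(P,float)),r,T[:3,3],K,np.array(i['dist_coeffs'],float))[0][:,0]
E
python3 - <<'E'
from h import *
np.set_printoptions(precision=4,suppress=True)
a=camera('top');b=camera('scene');cv2.imwrite('pics/top1.png',a);cv2.imwrite('pics/scene1.png',b)
for c in('top','scene'):
    print(c,np.array(camera_info(c)['extrinsics'])[:3,3])
    for q in('key','wrong_key','carousel','spindle'):
        for r in pinpoint(q,c): print(c,q,np.round(r['xy'],1),round(r['conf'],2),atz(c,r['xy'],0))
print(read_state())
E
```

```text
top [ 0.3797 -0.0043  0.8925]
top key [265. 308.] 0.95 [0.4053 0.0823 0.    ]
top key [307.6 257.5] 0.88 [0.4883 0.0156 0.    ]
top key [401.2 360.9] 0.8 [ 0.327  -0.1355  0.    ]
top wrong_key [328.8 173.7] 0.6 [ 0.6296 -0.0167  0.    ]
top spindle [308.4 257.4] 0.63 [0.4885 0.0143 0.    ]
top spindle [180.5 250.1] 0.61 [0.4966 0.2235 0.    ]
top spindle [324.9 176.6] 0.18 [ 0.6245 -0.0103  0.    ]
scene [0.9064 0.5761 0.8508]
scene key [358.3 230.7] 0.8 [ 0.3884 -0.0278  0.    ]
scene key [352.5 191.7] 0.77 [ 0.332  -0.1222  0.    ]
scene key [384.1 272.6] 0.69 [0.4122 0.0822 0.    ]
scene key [329.3 271.2] 0.63 [ 0.4932  0.0232 -0.    ]
scene wrong_key [255.1 292.2] 0.74 [ 0.6297 -0.0114  0.    ]
scene carousel [233.4 198.2] 0.65 [ 0.5448 -0.2426 -0.    ]
scene spindle [401.9 356.6] 0.73 [0.4985 0.2373 0.    ]
{'time': 0.5, 'joint_positions': array([ 1.2864,  0.3322, -0.0647,  1.4602,  0.0216,  1.3499, -0.0885]), 'joint_vel': array([ 0.0009, -0.0012, -0.0005, -0.0001, -0.0017,  0.0002,  0.0006]), 'joint_torque': array([ -0.0007, -62.2564,   0.0243, -38.9856,  -0.0611,   0.0321,
         0.0001]), 'ee_pos': array([ 0.1618, -0.6037,  0.2365]), 'eef_rot': array([ 0.7933, -0.6088, -0.    , -0.    ]), 'ft_force': array([ 0.7822, -0.3191,  0.4093]), 'torque': array([-0.0134, -0.0069, -0.0287]), 'width': 0.08672289231845651}
```

View pics/top1.png

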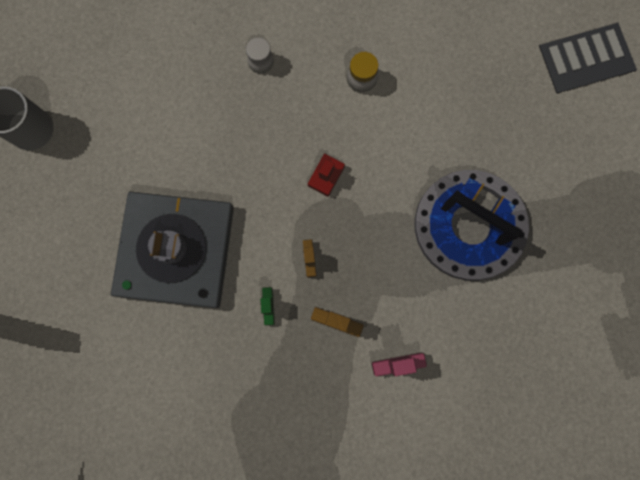

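View pics/scene1.png

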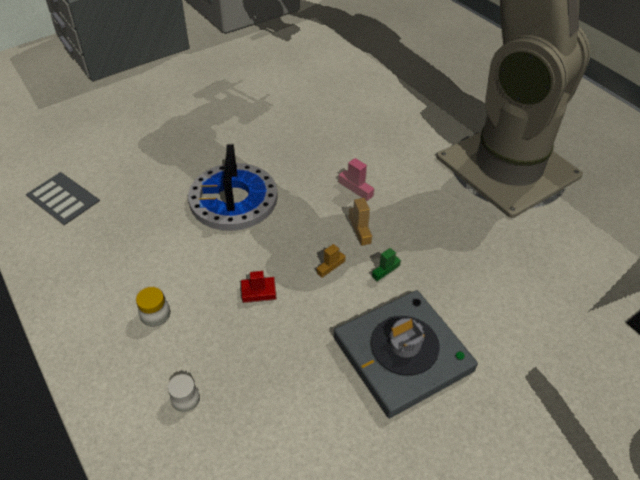

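Candidates for the key in the top view are brass (309,258), larger brass (337,322), green (267,306) and pink (400,365). Green and pink are excluded, so the smaller brass one at (309,258) fits. The red key is at (327,175), the carousel at (473,225) with its keyway to the upper right, and the spindle at (175,248) with its mark at (179,205). I'll confirm in a crop and measure.

```bash
python3 - <<'E'
from h import *
np.set_printoptions(precision=4,suppress=True)
a=cv2.imread('pics/top1.png');b=cv2.imread('pics/scene1.png')
c=[cv2.resize(a[185:315,105:245],(400,371),interpolation=cv2.INTER_CUBIC),cv2.resize(a[230:340,285:370],(287,371),interpolation=cv2.INTER_CUBIC)]
d=[cv2.resize(b[285:415,325:480],(358,300)[:2],interpolation=cv2.INTER_CUBIC),cv2.resize(a[165:285,410:535],(329,300),interpolation=cv2.INTER_CUBIC)]
cv2.imwrite('pics/crop1.png',np.vstack([np.hstack(c)[:, :687],np.hstack(d)[:, :687]])) 
# brass colour masks
hsv=cv2.cvtColor(a,cv2.COLOR_BGR2HSV)
m=cv2.inRange(hsv,(8,120,40),(28,255,255))
n,l,st,ce=cv2.connectedComponentsWithStats(m)
for i in range(1,n):
    if st[i,4]>25: print(st[i],ce[i], cv2.minAreaRect(np.argwhere(l==i)[:,::-1].astype(np.float32)))
for q,cam in(('key','top'),('carousel','top'),('spindle','top'),('wrong_key','top')):
    for r in silhouettes(q,cam):
        pts=np.argwhere(r['mask'])[:,::-1].astype(np.float32);print(q,round(r['conf'],2),cv2.minAreaRect(pts),len(pts))
E
```

```text
[350  52  28  30 663] [363.4992  66.0483] ((363.5, 66.5), (29.0, 27.0), 90.0)
[473 185  11  16  31] [478.2258 192.129 ] ((477.9999694824219, 192.49996948242188), (1.6641007661819458, 18.027755737304688), 33.6900634765625)
[176 198   4  13  35] [177.5429 203.9714] ((177.57000732421875, 204.00999450683594), (2.5455846786499023, 12.303659439086914), 8.130102157592773)
[153 234   9  20  99] [157.1313 242.9899] ((157.21893310546875, 243.613525390625), (5.406702995300293, 19.859233856201172), 8.972626686096191)
[303 240  13  37 334] [309.0509 257.7605] ((309.1097412109375, 257.98779296875), (36.663272857666016, 9.717975616455078), 83.6598129272461)
[311 308  52  28 678] [336.4027 321.2788] ((336.76641845703125, 321.142333984375), (51.43233108520508, 13.926029205322266), 19.983104705810547)
key 0.97 ((267.17645263671875, 304.5575256347656), (35.271026611328125, 10.815868377685547), 87.51044464111328) 360
key 0.94 ((309.1280822753906, 257.65240478515625), (37.76758575439453, 10.270132064819336), 83.6598129272461) 381
key 0.77 ((399.0142517089844, 365.57415771484375), (19.866744995117188, 53.97257995605469), 79.11447143554688) 936
key 0.65 ((336.70068359375, 320.5729675292969), (53.65365982055664, 16.659975051879883), 19.98310661315918) 835
key 0.54 ((172.0569305419922, 249.00657653808594), (112.59909057617188, 106.67684936523438), 6.581944942474365) 11538
carousel 0.9 ((471.0, 224.0), (110.0, 112.0), 90.0) 8618
spindle 0.68 ((172.05386352539062, 249.06922912597656), (111.25914764404297, 107.5381088256836), 7.125016689300537) 11522
wrong_key 0.97 ((325.79998779296875, 174.40000915527344), (25.043960571289062, 37.565940856933594), 26.56505012512207) 914
```

View pics/crop1.png

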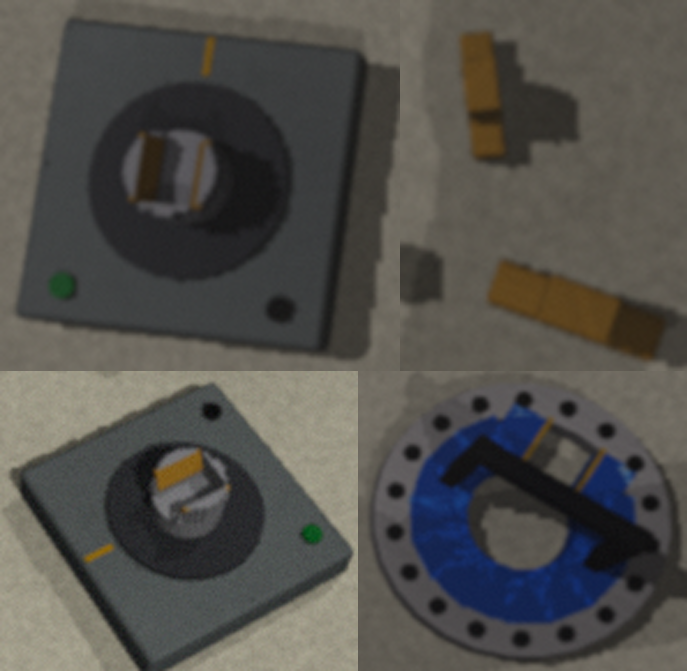

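```bash
cat > fit.py <<'E'
from h import *
from scipy.optimize import minimize
def box(x0,x1,y0,y1,z0,z1): return np.array([[x,y,z] for x in(x0,x1) for y in(y0,y1) for z in(z0,z1)])/1000.
def cyl(r,z0,z1,n=48):
    t=np.linspace(0,2*np.pi,n,False);return np.array([[r*np.cos(a),r*np.sin(a),z] for a in t for z in(z0,z1)])/1000.
M={'key':[box(-30,30,-8,8,0,18),box(-12,12,-8,8,0,52)],
'spindle':[box(-85,85,-85,85,0,30),cyl(25,30,70)],
'carousel':[cyl(90,0,20),box(-7,7,-59,59,85,99)],
'wrong_key':[box(-30,30,-20,20,0,18),box(-12,12,-8,8,0,52)]}
S=3
def render(name,cam,p,z=0.):
    im=np.zeros((480*S,640*S),np.uint8);c,s=np.cos(p[2]),np.sin(p[2]);Rz=np.array([[c,-s,0],[s,c,0],[0,0,1]])
    for q in M[name]:
        uv=proj(cam,q@Rz.T+[p[0],p[1],z]);h=cv2.convexHull(((uv+.5)*S*16).astype(np.float32)).astype(np.int32)
        cv2.fillConvexPoly(im,h,255,shift=4)
    return cv2.resize(im,(640,480),interpolation=cv2.INTER_AREA)/255.
def fit(name,masks,p0,z=0.):
    g=lambda a:cv2.GaussianBlur(a.astype(np.float32),(0,0),1.)
    t={c:g(m) for c,m in masks.items()}
    f=lambda p:sum(np.abs(g(render(name,c,p,z))-t[c]).sum()/t[c].sum() for c in t)
    p0=np.array(p0,float);sx=p0+np.vstack([np.zeros(3),np.diag([.008,.008,.12])])
    r=minimize(f,p0,method='Nelder-Mead',options=dict(initial_simplex=sx,xatol=2e-4,fatol=1e-4));return r.x,r.fun
def mask(q,cam,near,z=0):
    """nearest silhouette to projected point"""
    u=proj(cam,[[near[0],near[1],z]])[0];L=silhouettes(q,cam)
    L=[r for r in L if np.hypot(*(np.array(r['box'][:2])-u))<40]
    return max(L,key=lambda r:r['conf'])['mask'] if L else None
E
python3 - <<'E'
from fit import *
np.set_printoptions(precision=4,suppress=True)
camera('top');camera('scene')
for q,p0 in(('key',(.4883,.0156,.1)),('spindle',(.497,.23,-.1)),('carousel',(.545,-.243,-.5)),('wrong_key',(.63,-.015,-.5))):
    ms={c:m for c in('top','scene') if (m:=mask(q,c,p0)) is not None}
    print(q,list(ms),*fit(q,ms,p0),*[np.round(fit(q,{c:m},p0)[0],4) for c,m in ms.items()])
for n,uvs,z in(('bar',[(457.1,191.2),(522.8,229.2)],.099),('plate',[(128.5,191.3),(231.7,202.5),(218.8,307.5),(111,296.3)],.03)):
    P=np.array([atz('top',u,z) for u in uvs]);print(n,P,P.mean(0))
print('kw',atz('top',(478,192),.02))
E
```

```text
key ['top', 'scene'] [0.4856 0.0133 0.1507] 0.298278272151947 [0.4868 0.0132 0.1411] [0.4851 0.0165 0.1673]
spindle ['top', 'scene'] [ 0.4952  0.2322 -0.0917] 0.08165417611598969 [ 0.4962  0.2308 -0.1014] [ 0.4958  0.2331 -0.0936]
carousel ['top', 'scene'] [ 0.546  -0.2455 -0.6076] 0.2890171408653259 [ 0.5471 -0.2464 -0.461 ] [ 0.5447 -0.2445 -0.5694]
wrong_key ['top', 'scene'] [ 0.6246 -0.01   -0.4587] 0.23146715760231018 [ 0.6252 -0.011  -0.4565] [ 0.6249 -0.0069 -0.4761]
bar [[ 0.5784 -0.204   0.099 ]
 [ 0.5234 -0.2972  0.099 ]] [ 0.5509 -0.2506  0.099 ]
plate [[0.5862 0.3046 0.03  ]
 [0.571  0.1383 0.03  ]
 [0.4039 0.1512 0.03  ]
 [0.4182 0.3196 0.03  ]] [0.4948 0.2284 0.03  ]
kw [ 0.5974 -0.2573  0.02  ]
```

Call:
carry_out(rows=[[-1, -0.8, -0.74, 0, 0], [-1, -0.95, -0.88, 0, 0], [-1, -0.95, -0.88, 0, 0], [-1, -0.95, -0.88, 0, 0], [-1, -0.95, -0.88, 0, 0], [-1, -0.95, -0.88, 0, 0], [-1, -0.95, -0.88, 0, 0], [-1, -0.95, -0.88, 0, 0], [-1, -0.95, -0.88, 0, 0], [-1, -0.95, -0.88, 0, 0], [-1, -0.95, -0.88, 0, 0], [-1, -0.95, -0.88, 0, 0], [-1, -0.95, -0.88, 0, 0], [-1, -0.95, -0.88, 0, 0]], force=15)

```text
time: 2.37
ee_pos: [0.418, -0.1147, 0.2345]
eef_rot: [0.789, -0.615, 0.003, 0.004]
ft_force: [0.1, -0.7, 0.5]
width: 0.0871
```

```bash
cat > go.py <<'E'
import sys
from h import *
x,y,z,a=map(float,sys.argv[1:5]) # target tcp, tool-x angle deg
s=read_state();Rm=R.from_quat(s['eef_rot']).as_matrix()
cur=np.degrees(np.arctan2(Rm[1,0],Rm[0,0]));d=(a-cur+180)%360-180
print('t %.2f'%s['time'],'pos',np.round(s['ee_pos'],4),'ang %.2f'%cur,'tilt',np.round(Rm[:,2],3),'w %.4f'%s['width'],'F',np.round(s['ft_force'],1))
print('q',np.round(s['joint_positions'],2))
D=np.array([x,y,z])-s['ee_pos'];print('units',np.round(Rm.T@D/.03,2),'turn %.2f'%(-d/5))
b=np.radians(a);X=np.array([np.cos(b),np.sin(b),0]);Y=np.array([np.sin(b),-np.cos(b),0])
print('after turning first',np.round([X@D/.03,Y@D/.03,-D[2]/.03],2))
E
python3 go.py .4865 .014 .14 -81.4
```

```text
t 2.37 pos [ 0.418  -0.1147  0.2345] ang -75.89 tilt [-0.    -0.009 -1.   ] w 0.0871 F [ 0.1 -0.7  0.5]
q [ 0.79 -0.07 -0.59  1.91 -0.03  1.29 -1.12]
units [-3.63 -3.27  3.11] turn 1.10
after turning first [-3.9  -2.9   3.15]
```

Call:
carry_out(rows=[[-1, 0, 0, 0, 0.55], [-1, 0, 0, 0, 0.55], [-1, -0.8, -0.6, 0.4, 0], [-1, -0.8, -0.6, 0.4, 0], [-1, -0.8, -0.6, 0.4, 0], [-1, -0.8, -0.6, 0.4, 0], [-1, -0.5, -0.4, 0.4, 0], [-1, 0, 0, 0, 0]])

```text
time: 3.03
ee_pos: [0.4911, 0.0221, 0.1745]
eef_rot: [0.76, -0.65, 0.007, 0.001]
ft_force: [-0.3, 0.2, -0.0]
width: 0.087
```

```bash
python3 go.py .4865 .014 .043 -81.4; python3 - <<'E'
from fit import *
a=camera('top');b=camera('scene');cv2.imwrite('pics/a.png',a);cv2.imwrite('pics/b.png',b)
# tips projections with estimated key
np.set_printoptions(precision=4,suppress=True)
m=mask('key','scene',(.4865,.014));print(m is not None and fit('key',{'scene':m},(.4865,.014,.15)))
u=proj('scene',[[.486,.014,.03]])[0].astype(int);print(u)
cr=b[u[1]-75:u[1]+75,u[0]-100:u[0]+100].copy()
cr=cv2.resize(cr,None,fx=4,fy=4,interpolation=cv2.INTER_CUBIC)
for p in ((.4865,.014,.150),):
  c,s=np.cos(p[2]),np.sin(p[2])
  for z,L,W in((0.018,.03,.008),(.052,.012,.008)):
    P=[[p[0]+x*c-y*s,p[1]+x*s+y*c,z] for x,y in((L,W),(-L,W),(-L,-W),(L,-W))]
    uv=(proj('scene',P)-[u[0]-100,u[1]-75]+.5)*4
    cv2.polylines(cr,[uv.astype(np.int32)],True,(255,255,0),1)
cv2.imwrite('pics/c2.png',cr)
E
```

```text
t 3.03 pos [0.4911 0.0221 0.1745] ang -81.09 tilt [ 0.01 -0.01 -1.  ] w 0.0870 F [-0.3  0.2 -0. ]
q [ 0.59  0.15 -0.78  1.86  0.12  1.17 -1.65]
units [0.19 0.23 4.39] turn 0.06
after turning first [0.24 0.19 4.38]
(array([0.4876, 0.0174, 0.2305]), np.float64(0.13957737386226654))
[329 255]
```

View pics/c2.png

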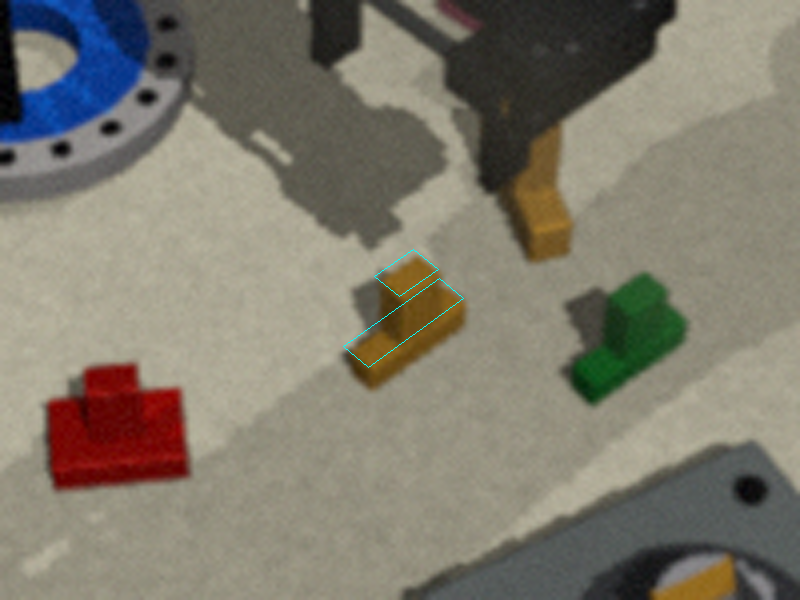

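The crop shows the small brass key at about (329,255) in the scene picture. It is unobstructed and the overlay fits within about 2 mm, and the fingers are above it. Descending.

Call:
carry_out(rows=[[-1, 0.1, 0.15, 0.5, 0], [-1, 0.1, 0, 0.8, 0], [-1, 0, 0, 0.8, 0], [-1, 0, 0, 0.8, 0], [-1, 0, 0, 0.6, 0], [-1, 0, 0, 0.3, 0]])

```text
time: 3.68
ee_pos: [0.492, -0.0015, 0.0659]
eef_rot: [0.754, -0.657, 0.016, 0.0]
ft_force: [-0.1, 0.6, -0.0]
width: 0.087
```

```bash
python3 go.py .487 .0155 .043 -81.4
```

```text
t 3.68 pos [ 0.492  -0.0015  0.0659] ang -82.12 tilt [ 0.024 -0.021 -0.999] w 0.0870 F [-0.1  0.6 -0. ]
q [ 0.55  0.28 -0.73  1.98  0.26  0.94 -1.74]
units [-0.6   0.1   0.75] turn -0.14
after turning first [-0.58  0.08  0.76]
```

Call:
carry_out(rows=[[-1, -0.3, 0.05, 0, 0], [-1, -0.3, 0.05, 0.2, 0], [-1, 0, 0, 0.25, 0], [-1, 0, 0, 0.25, 0], [-1, 0, 0, 0, 0]])

```text
time: 4.1
ee_pos: [0.4875, 0.0126, 0.046]
eef_rot: [0.752, -0.659, 0.018, 0.001]
ft_force: [0.0, 0.5, -0.2]
width: 0.087
```

```bash
python3 go.py .487 .0155 .043 -81.4
```

```text
t 4.10 pos [0.4875 0.0126 0.046 ] ang -82.49 tilt [ 0.026 -0.024 -0.999] w 0.0870 F [ 0.   0.5 -0.2]
q [ 0.52  0.31 -0.72  2.01  0.3   0.9  -1.8 ]
units [-0.1   0.01  0.1 ] turn -0.22
after turning first [-0.1  0.   0.1]
```

Call:
carry_out(rows=[[-1, -0.1, 0, 0.1, -0.2], [0.3, 0, 0, 0, 0], [1, 0, 0, 0, 0], [1, 0, 0, 0, 0], [1, 0, 0, 0, 0], [1, 0, 0, 0, 0], [1, 0, 0, 0, 0], [1, 0, 0, 0, 0], [1, 0, 0, 0, 0], [1, 0, 0, 0, 0], [1, 0, 0, 0, 0], [1, 0, 0, 0, 0]], force=20)

```text
time: 5.1
ee_pos: [0.4889, 0.0147, 0.0448]
eef_rot: [0.758, -0.652, 0.019, -0.0]
ft_force: [-0.2, 0.3, -0.5]
width: 0.0218
```

```bash
python3 go.py .512 .2305 .17 -95.3
```

```text
t 5.10 pos [0.4889 0.0147 0.0448] ang -81.47 tilt [ 0.029 -0.025 -0.999] w 0.0218 F [-0.2  0.3 -0.5]
q [ 0.51  0.31 -0.73  2.01  0.3   0.9  -1.8 ]
units [-6.88 -1.94 -4.33] turn 2.77
after turning first [-7.23 -0.1  -4.17]
```

Call:
carry_out(rows=[[1, 0, 0, 0, 0], [1, 0, 0, 0, 0], [1, 0, 0, 0, 0], [1, 0, 0, 0, 0], [1, 0, 0, 0, 0], [1, 0, 0, 0, 0]])

```text
time: 5.6
ee_pos: [0.4889, 0.0149, 0.0449]
eef_rot: [0.758, -0.652, 0.019, -0.0]
ft_force: [0.1, 0.7, 1.3]
width: 0.0159
```

```bash
python3 go.py .512 .2305 .17 -95.3
```

```text
t 5.60 pos [0.4889 0.0149 0.0449] ang -81.46 tilt [ 0.029 -0.025 -0.999] w 0.0159 F [0.1 0.7 1.3]
q [ 0.51  0.31 -0.73  2.01  0.3   0.9  -1.8 ]
units [-6.87 -1.94 -4.33] turn 2.77
after turning first [-7.23 -0.1  -4.17]
```

Call:
carry_out(rows=[[1, 0, 0, -0.3, 0], [1, 0, 0, -0.6, 0], [1, 0, 0, -0.8, 0], [1, 0, 0, -0.8, 0], [1, 0, 0, -0.8, 0], [1, 0, 0, -0.6, 0.5], [1, 0, 0, -0.3, 0.6], [1, -0.5, 0, 0, 0.6], [1, -0.7, 0, 0, 0.6], [1, -0.8, 0, 0, 0.4], [1, -0.8, 0, 0, 0], [1, -0.8, 0, 0, 0], [1, -0.8, 0, 0, 0], [1, -0.8, 0, 0, 0], [1, -0.6, 0, 0, 0], [1, -0.3, 0, 0, 0], [1, 0, 0, 0, 0]])

```text
time: 7.02
ee_pos: [0.496, 0.2083, 0.1824]
eef_rot: [-0.671, 0.741, -0.02, 0.004]
ft_force: [0.3, -0.2, -1.1]
width: 0.0158
```

```bash
python3 go.py .512 .2305 .12 -95.3
```

```text
t 7.02 pos [0.496  0.2083 0.1824] ang -95.74 tilt [ 0.033 -0.025 -0.999] w 0.0158 F [ 0.3 -0.2 -1.1]
q [ 0.26  0.27 -0.87  1.75  0.26  1.22 -2.36]
units [-0.83 -0.39  2.08] turn -0.09
after turning first [-0.79 -0.46  2.08]
```

Call:
carry_out(rows=[[1, -0.4, -0.2, 0.3, 0], [1, -0.4, -0.25, 0.4, -0.09], [1, 0, 0, 0.3, 0], [1, 0, 0, 0.2, 0], [1, 0, 0, 0, 0]])

```text
time: 7.43
ee_pos: [0.514, 0.2255, 0.1461]
eef_rot: [-0.673, 0.74, -0.021, 0.003]
ft_force: [-0.3, -0.8, -1.8]
width: 0.0159
```

```bash
python3 go.py .512 .2305 .12 -95.3; cat > look.py <<'E'
from fit import *
np.set_printoptions(precision=4,suppress=True)
import sys
z=float(sys.argv[1]);out=sys.argv[2]
a=camera('top');b=camera('scene')
hs=[]
P0=(.512,.2305,-.09)
for cam,im in(('top',a),('scene',b)):
    u=proj(cam,[[.505,.2305,.08]])[0].astype(int)
    x0,y0=max(u[0]-50,0),max(u[1]-75,0)
    cr=cv2.resize(im[y0:y0+150,x0:x0+100],None,fx=4,fy=4,interpolation=cv2.INTER_CUBIC)
    hsv=cv2.cvtColor(im,cv2.COLOR_BGR2HSV)
    # slot outline at z=.07 on shaft, predicted
    p=(.4955,.2315,-.093);c,s=np.cos(p[2]),np.sin(p[2])
    def dr(pts,col,p):
        c,s=np.cos(p[2]),np.sin(p[2])
        P=[[p[0]+x*c-y*s,p[1]+x*s+y*c,zz] for x,y,zz in pts]
        cv2.polylines(cr,[((proj(cam,P)-[x0,y0]+.5)*4).astype(np.int32)],True,col,1)
    t=np.linspace(0,6.283,40);dr([(.025*np.cos(k),.025*np.sin(k),.07) for k in t],(0,255,0),p)
    kp=tuple(map(float,sys.argv[3:6]))
    for L,zz in((.03,0),(.03,.018),(.012,.052)): dr([(L,.008,z+zz),(-L,.008,z+zz),(-L,-.008,z+zz),(L,-.008,z+zz)],(255,255,0),kp)
    hs.append(cr)
cv2.imwrite(out,np.hstack(hs))
E
python3 look.py .107 pics/l1.png .512 .2305 -.093
```

```text
t 7.43 pos [0.514  0.2255 0.1461] ang -95.44 tilt [ 0.033 -0.028 -0.999] w 0.0159 F [-0.3 -0.8 -1.8]
q [ 0.19  0.37 -0.85  1.73  0.34  1.18 -2.42]
units [-0.18  0.11  0.86] turn -0.03
after turning first [-0.16  0.08  0.87]
```

```bash
python3 look.py .101 pics/l1.png .512 .2255 -.093
```

```text
(no output)
```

View pics/l1.png

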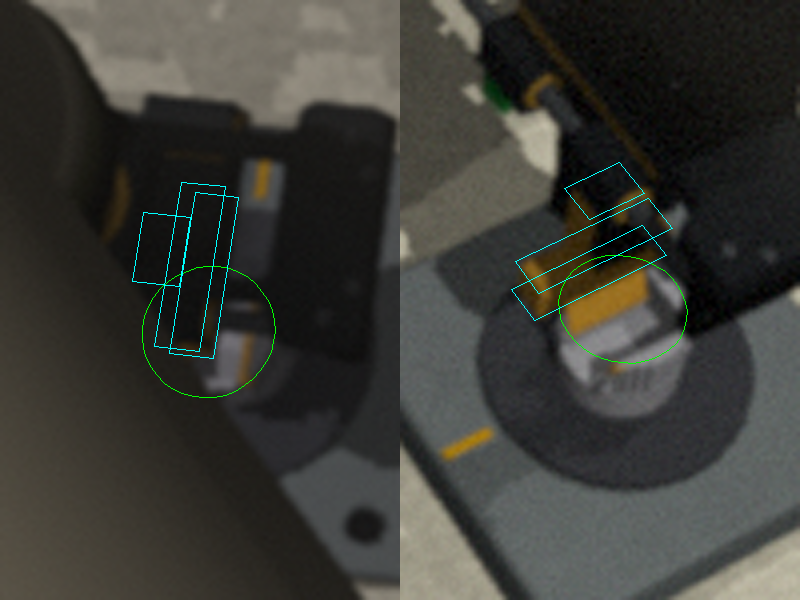

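```bash
python3 - <<'E'
from fit import *
np.set_printoptions(precision=4,suppress=True)
print(atz('top',(164.5,245.2),.07),atz('scene',(407.3,336.5),.07))
hs=[]
for cam,f in(('top','pics/top1.png'),('scene','pics/scene1.png')):
    im=cv2.imread(f);u=proj(cam,[[.4955,.2315,.04]])[0].astype(int);x0,y0=u[0]-40,u[1]-40
    cr=cv2.resize(im[y0:y0+80,x0:x0+80],None,fx=5,fy=5,interpolation=cv2.INTER_CUBIC)
    p=(.4955,.2315,-.093);c,s=np.cos(p[2]),np.sin(p[2]);t=np.linspace(0,6.283,60)
    def dr(pts,col):
        P=[[p[0]+x*c-y*s,p[1]+x*s+y*c,z] for x,y,z in pts];cv2.polylines(cr,[((proj(cam,P)-[x0,y0]+.5)*5).astype(np.int32)],True,col,1)
    dr([(.025*np.cos(k),.025*np.sin(k),.07) for k in t],(0,255,0))
    for w,z in((.0165,.07),(.0095,.05)): dr([(-.018,w,z),(.02,w,z),(.02,-w,z),(-.018,-w,z)],(255,255,0))
    hs.append(cr)
cv2.imwrite('pics/s2.png',np.hstack(hs))
E
```

```text
[0.4944 0.2302 0.07  ] [0.5023 0.2422 0.07  ]
```

View pics/s2.png

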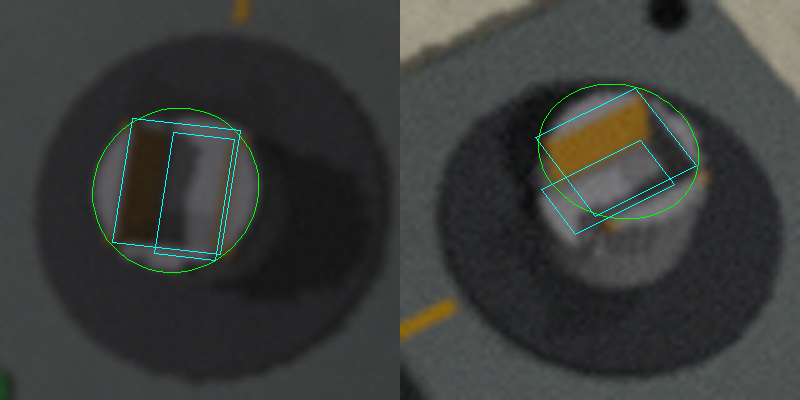

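The overlay on the initial pictures fits the shaft in the top view. It is off by about 3 mm in the scene view, which is calibration bias. I'll aim at a compromise, since the flare gives about 8 mm of capture.

Call:
carry_out(rows=[[1, -0.18, -0.05, 0.2, 0], [1, 0, 0, 0.3, 0], [1, 0, 0, 0, 0], [1, 0, 0, 0, 0]])

```text
time: 7.97
ee_pos: [0.5181, 0.2312, 0.1329]
eef_rot: [-0.672, 0.74, -0.023, 0.005]
ft_force: [0.1, 0.7, 0.1]
width: 0.0155
```

```bash
python3 go.py .516 .2308 .096 -95.3
```

```text
t 7.97 pos [0.5181 0.2312 0.1329] ang -95.50 tilt [ 0.038 -0.027 -0.999] w 0.0155 F [0.1 0.7 0.1]
q [ 0.17  0.39 -0.84  1.73  0.37  1.15 -2.45]
units [-0.01  0.12  1.23] turn -0.04
after turning first [0.02 0.07 1.23]
```

Call:
carry_out(rows=[[1, 0, 0.06, 0.3, 0], [1, 0, 0.06, 0.3, 0], [1, 0, 0, 0.1, 0], [1, 0, 0, 0, 0]])

```text
time: 8.3
ee_pos: [0.5146, 0.2309, 0.1092]
eef_rot: [-0.672, 0.74, -0.023, 0.005]
ft_force: [0.2, 0.2, -1.6]
width: 0.0158
```

```bash
python3 go.py .516 .2308 .096 -95.3
```

```text
t 8.30 pos [0.5146 0.2309 0.1092] ang -95.48 tilt [ 0.038 -0.027 -0.999] w 0.0158 F [ 0.2  0.2 -1.6]
q [ 0.16  0.41 -0.83  1.76  0.39  1.11 -2.47]
units [-0.01 -0.03  0.44] turn -0.04
after turning first [ 0.   -0.05  0.44]
```

Key bottom is about 6 mm into the mouth with no contact force. Continuing.

Call:
carry_out(rows=[[1, 0, -0.03, 0.15, 0], [1, 0, 0, 0.15, 0], [1, 0, 0, 0.1, 0], [1, 0, 0, 0.05, 0], [1, 0, 0, 0, 0]])

```text
time: 8.72
ee_pos: [0.5169, 0.2308, 0.0949]
eef_rot: [-0.672, 0.74, -0.023, 0.005]
ft_force: [-1.0, -0.3, 1.5]
width: 0.0157
```

```bash
python3 go.py .516 .2308 .095 -95.3
```

```text
t 8.72 pos [0.5169 0.2308 0.0949] ang -95.49 tilt [ 0.039 -0.026 -0.999] w 0.0157 F [-1.  -0.3  1.5]
q [ 0.15  0.44 -0.82  1.77  0.41  1.08 -2.48]
units [ 0.    0.03 -0.  ] turn -0.04
after turning first [ 0.    0.03 -0.  ]
```

Call:
carry_out(rows=[[1, 0, 0, 0.06, 0], [1, 0, 0, 0.05, 0], [1, 0, 0, 0, 0]])

```text
time: 8.97
ee_pos: [0.5187, 0.231, 0.0948]
eef_rot: [-0.672, 0.74, -0.024, 0.007]
ft_force: [-0.0, -0.6, -0.7]
width: 0.0158
```

Call:
carry_out(rows=[[0.6, 0, 0, 0, 0], [0.4, 0, 0, 0, 0], [0.3, 0, 0, 0, 0], [0.3, 0, 0, 0, 0], [0.3, 0, 0, 0, 0], [0.3, 0, 0, 0, 0], [0.3, 0, 0, 0, 0], [0.3, 0, 0, 0, 0]])

```text
time: 9.63
ee_pos: [0.5188, 0.231, 0.0945]
eef_rot: [-0.672, 0.74, -0.024, 0.007]
ft_force: [0.2, -0.3, -0.1]
width: 0.0302
```

```bash
python3 look.py .05 pics/l2.png .514 .2305 -.093; python3 go.py .516 .2308 .095 -95.3
```

```text
t 9.73 pos [0.5188 0.231  0.0945] ang -95.53 tilt [ 0.043 -0.027 -0.999] w 0.0304 F [ 0.4 -0.1 -0.3]
q [ 0.15  0.44 -0.82  1.77  0.41  1.08 -2.48]
units [ 0.02  0.09 -0.02] turn -0.05
after turning first [ 0.02  0.09 -0.02]
```

View pics/l2.png

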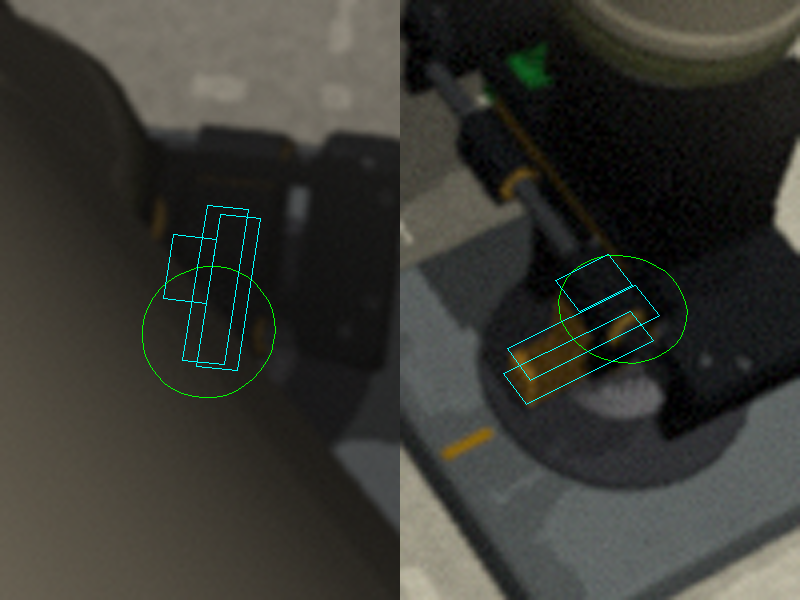

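The scene view shows the key bar down in the slot, sticking out at +x around (545,370) in the crop, with the fingers open around the tab. Retracting upward and moving towards the carousel.

Call:
carry_out(rows=[[0, 0, 0, 0, 0], [0, 0, 0, 0, 0], [0, 0, 0, 0, 0], [-0.2, 0, 0, -0.2, 0], [-0.4, 0, 0, -0.5, 0], [-1, 0, 0, -0.8, 0], [-1, 0, 0, -0.8, 0], [-1, 0, 0, -0.8, 0], [-1, 0, 0, -0.8, 0], [-1, 0, 0, -0.8, 0], [-1, 0, 0, -0.3, -0.5], [-1, 0.6, 0, 0, 0], [-1, 0.9, 0, 0, 0], [-1, 0.9, 0, 0, 0], [-1, 0.9, 0, 0, 0], [-1, 0.9, 0, 0, 0], [-1, 0.9, 0, 0, 0], [-1, 0.9, 0, 0, 0], [-1, 0.9, 0, 0, 0]])

```text
time: 11.32
ee_pos: [0.4993, 0.0304, 0.2642]
eef_rot: [-0.695, 0.718, -0.024, 0.01]
ft_force: [0.4, 0.7, 0.8]
width: 0.0873
```

```bash
python3 go.py .5475 -.247 .2 -31.5
```

```text
t 11.32 pos [0.4993 0.0304 0.2642] ang -91.89 tilt [ 0.048 -0.021 -0.999] w 0.0873 F [0.4 0.7 0.8]
q [ 0.59  0.06 -0.78  1.74  0.07  1.32 -1.81]
units [ 9.14 -1.8   2.41] turn -12.08
after turning first [6.2  7.05 2.14]
```

Turn first, and check the key while the arm is out of the way.

Call:
carry_out(rows=[[-1, 0.8, -0.2, 0, 0], [-1, 0.9, -0.2, 0, 0], [-1, 0.9, -0.2, 0, 0], [-1, 0.6, -0.1, 0, -0.5], [-1, 0, 0, 0, -0.9], [-1, 0, 0, 0, -1], [-1, 0, 0, 0, -1], [-1, 0, 0, 0, -1], [-1, 0, 0, 0, -1], [-1, 0, 0, 0, -1], [-1, 0, 0, 0, -1], [-1, 0, 0, 0, -1], [-1, 0, 0, 0, -1], [-1, 0, 0, 0, -1], [-1, 0, 0, 0, -1], [-1, 0, 0, 0, -0.6], [-1, 0, 0, 0, 0]])

```text
time: 12.73
ee_pos: [0.5157, -0.0767, 0.2764]
eef_rot: [0.967, -0.252, 0.03, 0.006]
ft_force: [-0.4, 0.0, 0.3]
width: 0.0868
```

```bash
python3 go.py .5475 -.247 .2 -31.5;python3 look.py .05 pics/l3.png .514 .2305 -.093
```

```text
t 12.73 pos [ 0.5157 -0.0767  0.2764] ang -29.19 tilt [ 0.055 -0.027 -0.998] w 0.0868 F [-0.4  0.   0.3]
q [ 0.75  0.09 -0.75  1.69  0.09  1.33 -0.52]
units [3.53 4.45 2.75] turn 0.46
after turning first [3.87 4.28 2.55]
```

View pics/l3.png

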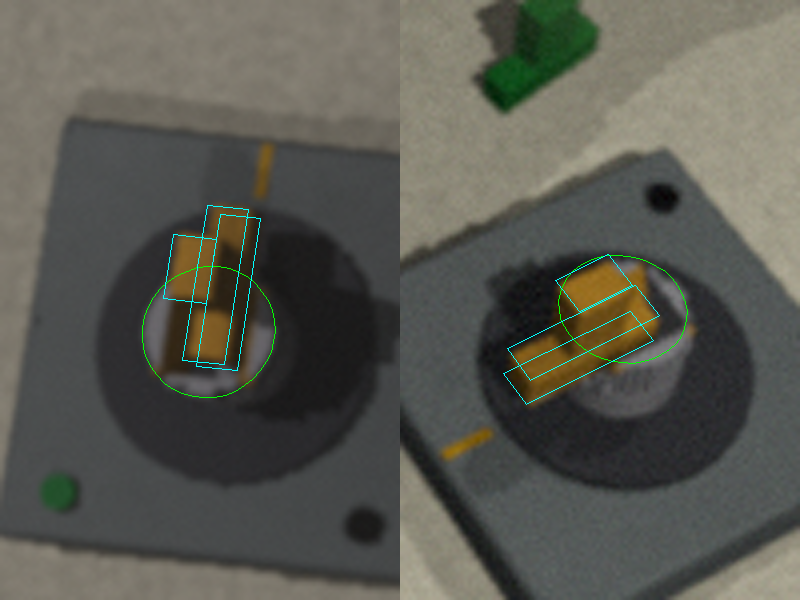

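Key seated, with the overlay matching in the top view (pixels about (210,335) and (190,267) in the crop). Now to above the handle.

Call:
carry_out(rows=[[-1, 0, 0, 0, 0.46], [-1, 0.6, 0.7, 0.2, 0], [-1, 0.7, 0.8, 0.4, 0], [-1, 0.7, 0.8, 0.4, 0], [-1, 0.7, 0.8, 0.4, 0], [-1, 0.6, 0.6, 0.3, 0], [-1, 0.3, 0.3, 0.3, 0], [-1, 0, 0, 0, 0]])

```text
time: 13.5
ee_pos: [0.5488, -0.2415, 0.2226]
eef_rot: [0.959, -0.28, 0.032, 0.006]
ft_force: [0.3, 0.8, 0.7]
width: 0.0871
```

```bash
python3 go.py .547 -.2464 .088 -31.5
```

```text
t 13.50 pos [ 0.5488 -0.2415  0.2226] ang -32.56 tilt [ 0.059 -0.029 -0.998] w 0.0871 F [0.3 0.8 0.7]
q [ 0.85  0.3  -0.63  1.59  0.2   1.25 -0.37]
units [-0.25  0.2   4.48] turn -0.21
after turning first [0.04 0.17 4.49]
```

Call:
carry_out(rows=[[-1, -0.1, 0.1, 0.4, -0.2], [-1, -0.1, 0.1, 0.8, 0], [-1, -0.05, 0, 0.8, 0], [-1, 0, 0, 0.8, 0], [-1, 0, 0, 0.5, 0], [-1, 0, 0, 0, 0]])

```text
time: 14.0
ee_pos: [0.5471, -0.2382, 0.1227]
eef_rot: [0.962, -0.273, 0.034, 0.004]
ft_force: [-2.1, 0.6, -0.1]
width: 0.0869
```

```bash
python3 go.py .547 -.2464 .088 -31.5; python3 - <<'E'
from fit import *
b=camera('scene');u=proj('scene',[[.547,-.2464,.09]])[0].astype(int)
cv2.imwrite('pics/g1.png',cv2.resize(b[u[1]-60:u[1]+60,u[0]-75:u[0]+75],None,fx=4,fy=4,interpolation=cv2.INTER_CUBIC))
E
```

```text
t 14.00 pos [ 0.5471 -0.2382  0.1227] ang -31.68 tilt [ 0.064 -0.027 -0.998] w 0.0869 F [-2.1  0.6 -0.1]
q [ 0.84  0.38 -0.61  1.71  0.25  1.06 -0.4 ]
units [0.06 0.25 1.16] turn -0.04
after turning first [0.14 0.24 1.16]
```

View pics/g1.png

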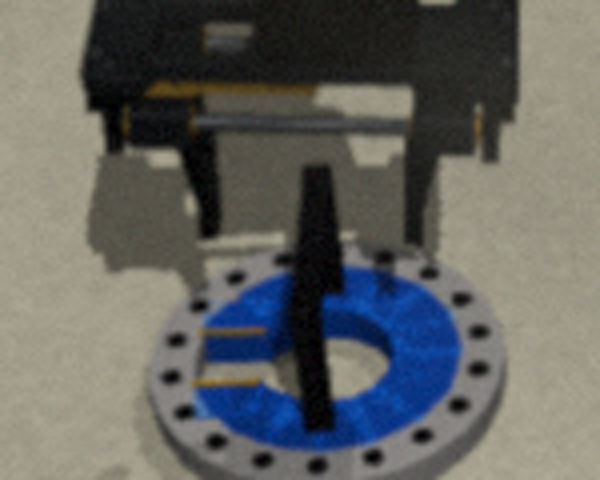

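The fingers straddle the bar (tips at about (208,235) and (415,240), bar at x about 318). Lowering and gripping.

Call:
carry_out(rows=[[-1, 0.05, 0.12, 0.3, 0], [-1, 0, 0.12, 0.4, 0], [-1, 0, 0, 0.35, 0], [-1, 0, 0, 0.1, 0], [0.2, 0, 0, 0, 0], [1, 0, 0, 0, 0], [1, 0, 0, 0, 0], [1, 0, 0, 0, 0], [1, 0, 0, 0, 0], [1, 0, 0, 0, 0], [1, 0, 0, 0, 0], [1, 0, 0, 0, 0], [1, 0, 0, 0, 0], [1, 0, 0, 0, 0], [1, 0, 0, 0, 0], [1, 0, 0, 0, 0], [1, 0, 0, 0, 0], [1, 0, 0, 0, 0]], force=40)

```text
time: 15.55
ee_pos: [0.5506, -0.2455, 0.0932]
eef_rot: [0.961, -0.272, 0.039, 0.005]
ft_force: [0.9, -0.3, 0.0]
width: 0.0139
```

```bash
python3 go.py .547 -.2464 .2 -31.5
```

```text
t 15.55 pos [ 0.5506 -0.2455  0.0932] ang -31.65 tilt [ 0.072 -0.03  -0.997] w 0.0139 F [ 0.9 -0.3  0. ]
q [ 0.83  0.42 -0.59  1.73  0.28  1.   -0.41]
units [ 0.19  0.05 -3.56] turn -0.03
after turning first [-0.09  0.09 -3.56]
```

Call:
carry_out(rows=[[1, 0, 0, -0.3, 0], [1, 0, 0, -0.5, 0], [1, 0, 0, -0.7, 0], [1, 0, 0, -0.8, 0], [1, 0, 0, -0.8, 0], [1, 0, 0, -0.8, 0], [1, 0, 0, -0.7, 0], [1, 0, 0, -0.4, 0]])

```text
time: 16.22
ee_pos: [0.5355, -0.239, 0.2463]
eef_rot: [0.962, -0.271, 0.033, 0.003]
ft_force: [0.4, -0.1, -2.9]
width: 0.0138
```

```bash
python3 go.py .497 .232 .24 -5.3
```

```text
t 16.22 pos [ 0.5355 -0.239   0.2463] ang -31.54 tilt [ 0.061 -0.024 -0.998] w 0.0138 F [ 0.4 -0.1 -2.9]
q [ 0.88  0.25 -0.64  1.59  0.16  1.29 -0.33]
units [ -9.3  -12.71  -0.25] turn -5.25
after turning first [ -2.73 -15.51   0.21]
```

Call:
carry_out(rows=[[1, 0, 0, 0, -0.5], [1, 0, 0, 0, -0.9], [1, 0, 0, 0, -0.9], [1, 0, 0, 0, -0.9], [1, 0, 0, 0, -0.9], [1, 0, 0, 0, -0.7], [1, 0, -0.4, 0, -0.4], [1, -0.15, -0.8, 0, 0], [1, -0.15, -1, 0, 0], [1, -0.15, -1, 0, 0], [1, -0.15, -1, 0, 0], [1, -0.15, -1, 0, 0], [1, -0.15, -1, 0, 0], [1, -0.15, -1, 0, 0], [1, -0.15, -1, 0, 0], [1, -0.15, -1, 0, 0], [1, -0.15, -0.9, 0, 0], [1, -0.1, -0.6, 0, 0], [1, 0, -0.3, 0, 0]])

```text
time: 17.8
ee_pos: [0.5047, 0.1186, 0.2438]
eef_rot: [0.999, -0.038, 0.033, 0.014]
ft_force: [0.1, -0.7, -3.1]
width: 0.0136
```

```bash
python3 go.py .497 .232 .23 -5.3
```

```text
t 17.80 pos [0.5047 0.1186 0.2438] ang -4.33 tilt [ 0.065 -0.03  -0.997] w 0.0136 F [ 0.1 -0.7 -3.1]
q [ 0.54  0.14 -0.96  1.74  0.18  1.28 -0.53]
units [-0.57 -3.76  0.33] turn 0.19
after turning first [-0.61 -3.74  0.46]
```

Call:
carry_out(rows=[[1, -0.15, -0.5, 0, 0.1], [1, -0.15, -0.8, 0, 0.1], [1, -0.15, -0.9, 0, 0], [1, -0.1, -0.8, 0, 0], [1, 0, -0.5, 0, 0], [1, 0, -0.2, 0, 0], [1, 0, 0, 0, 0]])

```text
time: 18.38
ee_pos: [0.4905, 0.2444, 0.2412]
eef_rot: [0.998, -0.044, 0.033, 0.014]
ft_force: [0.0, 0.9, -2.9]
width: 0.0132
```

```bash
python3 go.py .497 .232 .23 -5.3;  python3 - <<'E'
from fit import *
s=read_state();x,y,z=s['ee_pos'];z-=.0932
ims=[]
for cam in('top','scene'):
    im=camera(cam);u=proj(cam,[[x,y,z]])[0].astype(int);x0,y0=max(u[0]-75,0),max(u[1]-75,0)
    cr=cv2.resize(im[y0:y0+150,x0:x0+150],(398,398),interpolation=cv2.INTER_CUBIC)
    f=398/150.;t=np.linspace(0,6.283,60)
    def dr(P,col): cv2.polylines(cr,[((proj(cam,P)-[x0,y0]+.5)*f).astype(np.int32)],True,col,1)
    for r in(.09,.033): dr([[x+r*np.cos(k),y+r*np.sin(k),z+.02] for k in t],(0,255,255))
    dr([[.4965+.025*np.cos(k),.2315+.025*np.sin(k),.07] for k in t],(0,255,0))
    ims.append(cr)
cv2.imwrite('pics/k1.png',np.hstack(ims))
E
```

```text
t 18.38 pos [0.4905 0.2444 0.2412] ang -5.03 tilt [ 0.065 -0.03  -0.997] w 0.0132 F [ 0.   0.9 -2.9]
q [ 0.29  0.26 -1.01  1.66  0.3   1.32 -0.86]
units [0.23 0.38 0.4 ] turn 0.05
after turning first [0.25 0.39 0.37]
```

View pics/k1.png

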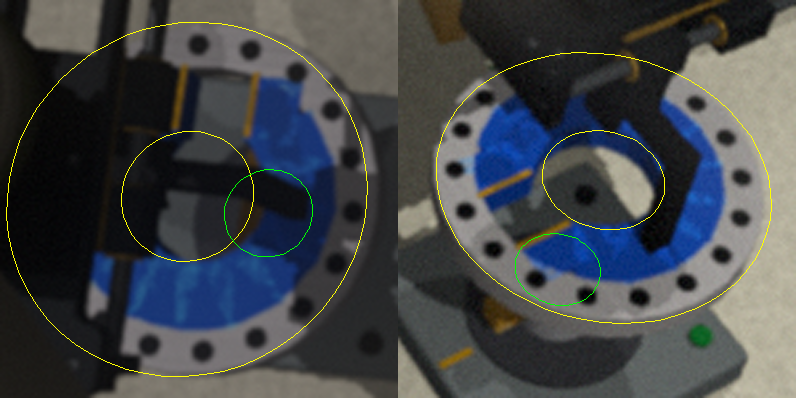

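```bash
cat > pf.py <<'E'
from fit import *
from scipy.optimize import least_squares
np.set_printoptions(precision=4,suppress=True)
s=read_state();x,y,z=s['ee_pos'];z-=.0932;f=398/150.
def unc(cam,c,off=0):
    u=proj(cam,[[x,y,z]])[0].astype(int);x0,y0=max(u[0]-75,0),max(u[1]-75,0);return np.array([(c[0]-off)/f+x0-.5,c[1]/f+y0-.5])
obs=[('top',(186,66),(66,17)),('top',(177,130),(31,17)),('top',(257,73),(66,-17)),('top',(246,135),(31,-17)),
('scene',(480,194),(66,-17)),('scene',(530,172),(30,-17)),('scene',(517,248),(66,17)),('scene',(570,225),(28,17))]
O=[(c,unc(c,p,398 if c=='scene' else 0),np.array([q[0],q[1],20])/1000.) for c,p,q in obs]
def res(p):
    Rm=R.from_rotvec([0,0,p[3]])*R.from_euler('xy',p[4:6]);r=[]
    for c,uv,P in O: r+=list(proj(c,[Rm.apply(P)+p[:3]])[0]-uv)
    return np.array(r+[(p[2]-z)/.003,p[4]/.05,p[5]/.05])
r=least_squares(res,[x,y,z,-.09,0,0]);print(r.x,'rel tcp',r.x[:3]-s['ee_pos'],np.round(r.fun,1))
E
python3 pf.py
```

```text
[ 0.4922  0.2357  0.1455 -0.0901 -0.0453 -0.0312] rel tcp [ 0.0011 -0.0067 -0.0956] [ 1.1 -0.9  0.6  0.4 -1.1 -1.1 -0.7  1.  -0.7  1.8  1.5  0.6 -1.4 -0.4
  1.1 -2.3 -0.8 -0.9 -0.6]
```

Call:
carry_out(rows=[[1, 0.05, 0.1, 0.3, 0.05], [1, 0, 0.1, 0.3, 0], [1, 0, 0, 0.2, 0], [1, 0, 0, 0, 0]])

```text
time: 18.82
ee_pos: [0.4949, 0.2296, 0.2148]
eef_rot: [0.998, -0.051, 0.034, 0.016]
ft_force: [-0.4, -0.4, -3.2]
width: 0.0134
```

```bash
python3 go.py .495 .2385 .205 -5.3
```

```text
t 18.82 pos [0.4949 0.2296 0.2148] ang -5.81 tilt [ 0.065 -0.035 -0.997] w 0.0134 F [-0.4 -0.4 -3.2]
q [ 0.31  0.27 -1.    1.7   0.31  1.27 -0.86]
units [-0.05 -0.3   0.31] turn -0.10
after turning first [-0.02 -0.3   0.33]
```

Call:
carry_out(rows=[[1, -0.05, -0.3, 0.1, -0.1], [1, 0, 0, 0.15, 0], [1, 0, 0, 0, 0]])

```text
time: 19.07
ee_pos: [0.4953, 0.2372, 0.2054]
eef_rot: [0.998, -0.048, 0.033, 0.016]
ft_force: [-0.6, -0.8, -3.1]
width: 0.014
```

```bash
python3 go.py .495 .2385 .17 -5.3; python3 - <<'E'
from fit import *
s=read_state();x,y,z=s['ee_pos'];z-=.0945;x+=.0015;y-=.0066
ims=[]
for cam in('top','scene'):
    im=camera(cam);u=proj(cam,[[x,y,z]])[0].astype(int);x0,y0=max(u[0]-75,0),max(u[1]-75,0)
    cr=cv2.resize(im[y0:y0+150,x0:x0+150],(398,398),interpolation=cv2.INTER_CUBIC)
    f=398/150.;t=np.linspace(0,6.283,60)
    def dr(P,col): cv2.polylines(cr,[((proj(cam,P)-[x0,y0]+.5)*f).astype(np.int32)],True,col,1)
    for r in(.09,.033): dr([[x+r*np.cos(k),y+r*np.sin(k),z+.02] for k in t],(0,255,255))
    dr([[.4965+.025*np.cos(k),.2315+.025*np.sin(k),.07] for k in t],(0,255,0))
    ims.append(cr)
cv2.imwrite('pics/k2.png',np.hstack(ims))
E
```

```text
t 19.07 pos [0.4953 0.2372 0.2054] ang -5.45 tilt [ 0.064 -0.036 -0.997] w 0.0140 F [-0.6 -0.8 -3.1]
q [ 0.28  0.3  -0.99  1.7   0.33  1.26 -0.88]
units [-0.09 -0.08  1.17] turn -0.03
after turning first [-0.01 -0.04  1.18]
```

View pics/k2.png

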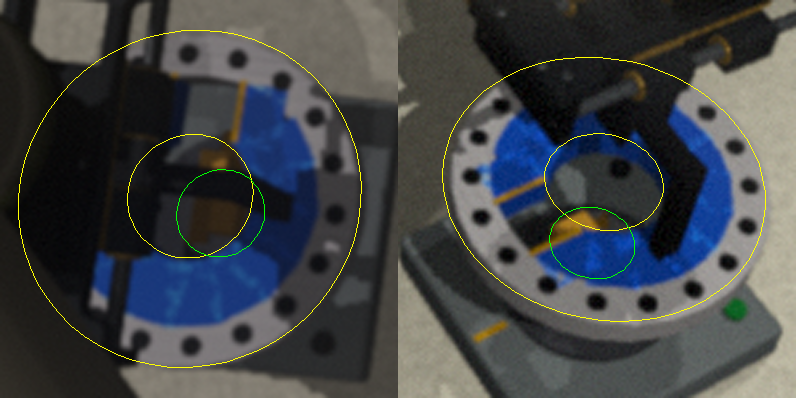

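The key tab shows through the bore (scene crop about (575,225)), and the disc is centred as estimated. Lowering in checked steps.

Call:
carry_out(rows=[[1, -0.03, -0.05, 0.25, 0], [1, -0.03, -0.05, 0.3, 0], [1, -0.03, 0, 0.3, 0], [1, 0, 0, 0.1, 0]])

```text
time: 19.5
ee_pos: [0.4952, 0.2411, 0.1761]
eef_rot: [0.998, -0.047, 0.035, 0.016]
ft_force: [-0.5, -0.1, -3.0]
width: 0.0136
```

```bash
python3 go.py .495 .2385 .15 -5.3
```

```text
t 19.50 pos [0.4952 0.2411 0.1761] ang -5.38 tilt [ 0.067 -0.034 -0.997] w 0.0136 F [-0.5 -0.1 -3. ]
q [ 0.26  0.33 -0.98  1.74  0.36  1.21 -0.91]
units [-0.06  0.06  0.87] turn -0.02
after turning first [0.   0.09 0.87]
```

Call:
carry_out(rows=[[1, -0.02, 0.05, 0.25, 0], [1, -0.03, 0.05, 0.25, 0], [1, -0.02, 0, 0.1, 0], [1, 0, 0, 0, 0]])

```text
time: 19.83
ee_pos: [0.4931, 0.2368, 0.1543]
eef_rot: [0.998, -0.047, 0.033, 0.016]
ft_force: [-0.0, 0.1, -3.0]
width: 0.0137
```

```bash
python3 go.py .495 .2385 .135 -5.3
```

```text
t 19.83 pos [0.4931 0.2368 0.1543] ang -5.37 tilt [ 0.065 -0.035 -0.997] w 0.0137 F [-0.   0.1 -3. ]
q [ 0.26  0.34 -0.97  1.77  0.38  1.17 -0.92]
units [ 0.01 -0.08  0.64] turn -0.01
after turning first [ 0.06 -0.06  0.64]
```

Call:
carry_out(rows=[[1, 0.02, -0.06, 0.2, 0], [1, 0, -0.03, 0.2, 0], [1, 0, 0, 0.15, 0], [1, 0, 0, 0, 0]])

```text
time: 20.17
ee_pos: [0.4956, 0.2389, 0.1364]
eef_rot: [0.998, -0.048, 0.034, 0.016]
ft_force: [-0.2, 0.1, -3.8]
width: 0.0136
```

```bash
python3 go.py .495 .2385 .127 -5.3
```

```text
t 20.17 pos [0.4956 0.2389 0.1364] ang -5.40 tilt [ 0.066 -0.035 -0.997] w 0.0136 F [-0.2  0.1 -3.8]
q [ 0.24  0.37 -0.96  1.78  0.41  1.14 -0.95]
units [-0.04  0.01  0.31] turn -0.02
after turning first [-0.02  0.02  0.31]
```

Call:
carry_out(rows=[[1, 0, 0, 0.12, 0], [1, 0, 0, 0.1, 0], [1, 0, 0, 0.08, 0], [1, 0, 0, 0, 0]])

```text
time: 20.5
ee_pos: [0.4982, 0.2377, 0.1285]
eef_rot: [0.998, -0.048, 0.035, 0.017]
ft_force: [-1.6, 0.7, -1.6]
width: 0.0136
```

```bash
python3 go.py .495 .2385 .127 -5.3
```

```text
t 20.50 pos [0.4982 0.2377 0.1285] ang -5.48 tilt [ 0.069 -0.037 -0.997] w 0.0136 F [-1.6  0.7 -1.6]
q [ 0.24  0.38 -0.95  1.79  0.42  1.13 -0.96]
units [-0.11 -0.02  0.04] turn -0.04
after turning first [-0.11 -0.02  0.05]
```

Call:
carry_out(rows=[[1, -0.05, 0, 0.12, 0], [1, -0.05, 0, 0.12, 0], [1, 0, 0, 0.12, 0]])

```text
time: 20.75
ee_pos: [0.4992, 0.2356, 0.1265]
eef_rot: [0.998, -0.051, 0.039, 0.02]
ft_force: [-25.1, -9.2, 48.9]
width: 0.0139
```

```bash
python3 go.py .495 .2385 .127 -5.3
```

```text
t 20.75 pos [0.4992 0.2356 0.1265] ang -5.71 tilt [ 0.077 -0.045 -0.996] w 0.0139 F [-25.1  -9.2  48.9]
q [ 0.23  0.38 -0.95  1.79  0.43  1.12 -0.97]
units [-0.15 -0.08 -0.03] turn -0.08
after turning first [-0.15 -0.08 -0.02]
```

Firm contact at TCP z 0.1265, against about 0.127 expected when seated. Easing off and releasing.

Call:
carry_out(rows=[[1, 0, 0, -0.04, 0], [0.6, 0, 0, 0, 0], [0.5, 0, 0, 0, 0], [0.4, 0, 0, 0, 0], [0.3, 0, 0, 0, 0], [0.1, 0, 0, 0, 0], [0, 0, 0, 0, 0], [-0.3, 0, 0, 0, 0], [-0.5, 0, 0, 0, 0], [-0.5, 0, 0, 0, 0], [-0.5, 0, 0, 0, 0], [-0.5, 0, 0, 0, 0], [-0.5, 0, 0, 0, 0], [-0.5, 0, 0, 0, 0], [-0.5, 0, 0, 0, 0]])

```text
time: 22.0
ee_pos: [0.5, 0.2369, 0.1291]
eef_rot: [0.998, -0.05, 0.041, 0.02]
ft_force: [-0.6, -0.4, 0.2]
width: 0.0646
```

```bash
python3 go.py .495 .2385 .24 -5.3
```

```text
t 22.00 pos [0.5    0.2369 0.1291] ang -5.70 tilt [ 0.08  -0.043 -0.996] w 0.0646 F [-0.6 -0.4  0.2]
q [ 0.23  0.38 -0.95  1.79  0.43  1.12 -0.97]
units [ 0.14  0.09 -3.7 ] turn -0.08
after turning first [-0.17 -0.04 -3.7 ]
```

Call:
carry_out(rows=[[-0.6, 0.02, 0, -0.2, 0], [-0.6, 0.03, 0, -0.4, 0], [-0.6, 0.05, 0, -0.6, 0], [-0.6, 0.05, 0, -0.7, 0], [-0.6, 0, 0, -0.8, 0], [-0.6, 0, 0, -0.8, 0], [-0.6, 0, 0, -0.8, 0], [-0.6, 0, 0.4, -0.2, 0], [-0.6, 0, 0.8, 0, 0], [-0.6, 0, 0.9, 0, 0], [-0.6, 0, 0.9, 0, 0], [-0.6, 0, 0.9, 0, 0], [-0.6, 0, 0.9, 0, 0], [-0.6, 0, 0.9, 0, 0], [-0.6, 0, 0.9, 0, 0], [-0.6, 0, 0.9, 0, 0], [-0.6, 0, 0.8, 0, 0], [-0.6, 0, 0.4, 0, 0], [-0.6, 0, 0, 0, 0], [-0.6, 0, 0, 0, 0]])

```text
time: 23.67
ee_pos: [0.4652, -0.0193, 0.3004]
eef_rot: [0.998, -0.043, 0.05, 0.018]
ft_force: [1.0, 0.8, 0.3]
width: 0.0696
```

```bash
python3 go.py .495 .2385 .24 -5.3; python3 - <<'E'
from fit import *
np.set_printoptions(precision=4,suppress=True)
ims=[];ms={}
for cam in('top','scene'):
    im=camera(cam)
    m=mask('carousel',cam,(.4955,.2315),.04)
    if m is not None: ms[cam]=m
    x,y,z=.4955,.2315,.034;u=proj(cam,[[x,y,z]])[0].astype(int);x0,y0=max(u[0]-75,0),max(u[1]-75,0)
    cr=cv2.resize(im[y0:y0+150,x0:x0+150],(398,398),interpolation=cv2.INTER_CUBIC)
    f=398/150.;t=np.linspace(0,6.283,60);p=(x,y,-.093);c,s=np.cos(p[2]),np.sin(p[2])
    def dr(pts,col):
        P=[[x+a*c-b*s,y+a*s+b*c,h] for a,b,h in pts];cv2.polylines(cr,[((proj(cam,P)-[x0,y0]+.5)*f).astype(np.int32)],True,col,1)
    for r in(.09,.033): dr([(r*np.cos(k),r*np.sin(k),.054) for k in t],(0,255,255))
    dr([(.066,.017,.054),(.028,.017,.054),(.028,-.017,.054),(.066,-.017,.054)],(0,255,0))
    ims.append(cr)
cv2.imwrite('pics/end.png',np.hstack(ims))
for c in ms: print(c,*fit('carousel',{c:ms[c]},(.4955,.2315,-.09),.034))
for c in('top','scene'):
    m=mask('wrong_key',c,(.6246,-.01))
    if m is not None: print('red',c,*fit('wrong_key',{c:m},(.6246,-.01,-.46)))
E
```

```text
t 23.67 pos [ 0.4652 -0.0193  0.3004] ang -4.81 tilt [ 0.098 -0.04  -0.994] w 0.0696 F [1.  0.8 0.3]
q [ 0.74 -0.12 -0.75  1.8  -0.04  1.33 -0.09]
units [ 0.06 -8.7   1.75] turn 0.10
after turning first [ 0.19 -8.65  2.01]
top [ 0.5012  0.2311 -0.0485] 0.559368371963501
scene [ 0.4996  0.2344 -0.0366] 0.20347058773040771
```

View pics/end.png

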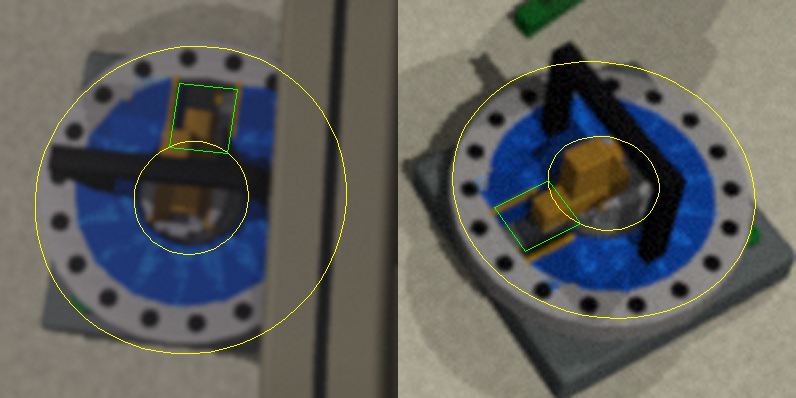

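The final picture shows the carousel flat on the flange, with the key tab in the bore and the key bar in the keyway (top crop (195,120), scene crop (550,210)). The axis is about 4–5 mm from the shaft. One last check on the red key (no picture), then I hand in.

```bash
python3 - <<'E'
from h import *
camera('scene');camera('top')
for c in('scene','top'):
    for r in recognise('wrong_key',c)[:3]: print(c,np.round(r['box']),round(r['conf'],2))
print(close_job())
E
```

```text
scene [258. 288.  35.  32.] 0.59
the job is handed in; nothing more can be done
None
```

I dropped the small brass key into the shaft slot and let go. I then lifted the carousel by its bow handle, turned it about 26° and lowered it over the shaft and key. After it made firm contact with the seat I released it, backed the arm off and handed the job in at about 24 s. No verdict was reported.

**Key:** the overlay of a key fully down in the slot, about 18 mm out from the axis, matched the top picture.

**Carousel:** fits from both cameras put its axis 4–5 mm from the shaft, with the keyway over the key and within about 0.05 rad of the slot. It looked flat, and the height at contact (TCP z 0.1265 m) matched the roughly 0.127 m expected when seated.

**Red key:** the scene camera found it at (258,288), where it stood at the start.

**Failed or disagreeing checks:**
- The scene camera sits about 3 mm off the top camera, so I aimed between the two.
- The top camera's final carousel fit was poor because the arm hid part of the disc.
- The top camera did not find the red key at the end, and the finer red-key fit failed in both views.
- The tool's tilt crept up to about 0.09 rad at the carousel release. The peak reading when pressing the carousel down was about 56 N at the wrist.

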